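# Snap the fondant pail's lid shut round its rim

### The job

Close the fondant pail so it does not dry out: one side of its slotted lid has already clicked home, so go round the rim and press down each of the four sections that still stand up with the fingertips until it clicks flush. Press firmly but do not crush the lid, leave the pail standing where it is without picking it up, and do not disturb the small things around it.

Things in the scene. Friction and masses are not known exactly. Their poses are not given: they have to be found in the camera images.
- pail: Round white plastic pail of fondant, 2 kg, loose on a flat 3 mm mat, at any yaw: 180 mm across the pale grey lid, 105 mm tall with the lid fully shut; its wall is 153 mm across below. A wire carrying handle hangs down its +x side, below the rim. Origin: centre of the underside, z up.
- lid_centre (a point): Centre of the lid's flat middle (116 mm across), 98 mm above the pail's underside, already down. Round it six narrow slots cut the rim into six equal sections (60 degrees each), a to f counter-clockwise from above, a centred on the pail's +x axis.
- section_a (a joint): Tilt of lid section a about a score line 52 mm from the pail's axis. 0 to 0.03: standing up, outer edge about 9 mm too high; 0.24: clicked home, rim level. Pressed at its thumb mark it gives easily, then resists with about 11 N, and past about 0.14 it snaps home and stays; let go earlier it springs up. Starts home already.
- section_a_mark (a point): Centre of the round raised thumb mark (15 mm across) in the middle of section a's flat, 15 mm wide rim top, 78 mm from the pail's axis; it moves with the section and lies 105 mm above the pail's underside once home (as at the start).
- section_b (a joint): Tilt of lid section b about a score line 52 mm from the pail's axis. 0 to 0.03: standing up, outer edge about 9 mm too high; 0.24: clicked home, rim level. Pressed at its thumb mark it gives easily, then resists with about 11 N, and past about 0.14 it snaps home and stays; let go earlier it springs up. Starts home already.
- section_b_mark (a point): Centre of the round raised thumb mark (15 mm across) in the middle of section b's flat, 15 mm wide rim top, 78 mm from the pail's axis; it moves with the section and lies 105 mm above the pail's underside once home (as at the start).
- section_c (a joint): Tilt of lid section c about a score line 52 mm from the pail's axis. 0 to 0.03: standing up, outer edge about 9 mm too high; 0.24: clicked home, rim level. Pressed at its thumb mark it gives easily, then resists with about 11 N, and past about 0.14 it snaps home and stays; let go earlier it springs up. Starts standing up.
- section_c_mark (a point): Centre of the round raised thumb mark (15 mm across) in the middle of section c's flat, 15 mm wide rim top, 78 mm from the pail's axis; it moves with the section and lies 105 mm above the pail's underside once home, about 6 mm higher at the start.
- section_d (a joint): Tilt of lid section d about a score line 52 mm from the pail's axis. 0 to 0.03: standing up, outer edge about 11 mm too high; 0.3: clicked home, rim level. Pressed at its thumb mark it gives easily, then resists with about 11 N, and past about 0.20 it snaps home and stays; let go earlier it springs up. Starts standing up.
- section_d_mark (a point): Centre of the round raised thumb mark (15 mm across) in the middle of section d's flat, 15 mm wide rim top, 78 mm from the pail's axis; it moves with the section and lies 105 mm above the pail's underside once home, about 8 mm higher at the start.
- section_e (a joint): Tilt of lid section e about a score line 52 mm from the pail's axis. 0 to 0.03: standing up, outer edge about 11 mm too high; 0.3: clicked home, rim level. Pressed at its thumb mark it gives easily, then resists with about 11 N, and past about 0.20 it snaps home and stays; let go earlier it springs up. Starts standing up.
- section_e_mark (a point): Centre of the round raised thumb mark (15 mm across) in the middle of section e's flat, 15 mm wide rim top, 78 mm from the pail's axis; it moves with the section and lies 105 mm above the pail's underside once home, about 8 mm higher at the start.
- section_f (a joint): Tilt of lid section f about a score line 52 mm from the pail's axis. 0 to 0.03: standing up, outer edge about 9 mm too high; 0.24: clicked home, rim level. Pressed at its thumb mark it gives easily, then resists with about 11 N, and past about 0.14 it snaps home and stays; let go earlier it springs up. Starts standing up.
- section_f_mark (a point): Centre of the round raised thumb mark (15 mm across) in the middle of section f's flat, 15 mm wide rim top, 78 mm from the pail's axis; it moves with the section and lies 105 mm above the pail's underside once home, about 6 mm higher at the start.
- white_tub: small round white tub with its own lid, 74 mm across, 58 mm tall; a bystander. Origin: centre of its underside.
- colour_bottle: food-colour dropper bottle, 31 mm across, 76 mm tall; a bystander. Origin: centre of its underside.
- tall_nozzle: steel piping nozzle standing on its wide end, 32 mm across, 42 mm tall; a bystander. Origin: centre of its underside.
- small_nozzle: steel piping nozzle standing on its wide end, 20 mm across, 28 mm tall; a bystander. Origin: centre of its underside.
- ring_cutter: round steel cutter ring, 68 mm across, 42 mm tall; a bystander. Origin: centre of its underside.
- corner_nozzle: steel piping nozzle standing on its wide end, 26 mm across, 33 mm tall; a bystander, by the mat's near right corner. Origin: centre of its underside.

How it is judged (in metres and radians):
At the end, for the whole second after the job is handed in: All six lid sections are clicked home (within 0.03 rad, about 1 mm at the rim, of their home angle); the pail stands upright on the mat within 40 mm of where it was, at rest; every bystander still stands upright within 30 mm of where it was (value of joint each of section_a, section_b, section_c, section_f above 0.21 rad and value of joint each of section_d, section_e above 0.27 rad and height (world z) of pail below 0.012 m and angle between pail's own z axis and vertical below 0.08 rad and linear speed of pail below 0.02 m/s and distance of pail from where it was at the start of the episode below 0.04 m and distance of each of white_tub, colour_bottle, tall_nozzle, small_nozzle, ring_cutter, corner_nozzle from where it was at the start of the episode below 0.03 m and angle between each of white_tub, colour_bottle, tall_nozzle, small_nozzle, ring_cutter, corner_nozzle's own z axis and vertical below 0.3 rad); the robot touches nothing.
It fails at once if the pail was lifted or carried (height (world z) of pail above 0.02 m).
It fails at once if the pail was tipped (angle between pail's own z axis and vertical above 0.2 rad).
It fails at once if the lid or pail was crushed (pressed with more than 60 N) (contact force between any of the fingers, the arm and pail above 60 N).
It fails at once if a bystander was lifted (height (world z) of any of white_tub, colour_bottle, tall_nozzle, small_nozzle, ring_cutter, corner_nozzle above 0.04 m).
It fails at once if a bystander was knocked over (angle between any of white_tub, colour_bottle, tall_nozzle, small_nozzle, ring_cutter, corner_nozzle's own z axis and vertical above 0.6 rad).
It also fails if it takes over 46 s, if anything falls off the work surface, if the arm or the gripper's body presses on something with over 40 N, if the wrist force passes 120 N, or if a joint passes its speed limit or range.

### The arm

A 6-joint arm with a two-finger parallel gripper is mounted at the origin on a cart in front of the work surface, level with it; the furniture and walls round the work are solid. World frame = base frame: x ahead of the robot, y to its left, z up, the work surface at z = 0. Lengths are in mm, angles in rad, forces in N, time in s.
With the tool pointing down it reaches from about 400 to 925 mm from the base axis. Payload 12.5 kg.
Tool frame: the origin (TCP) lies midway between the tips of the shut fingers; the grasp point (between the pads) lies 19 mm behind it; z points along the fingers, y is the line along which they close (so a half turn about z gives the same grasp; the last joint's range is limited). The gripper opens to 95 mm and grips with 3 to 60 N. Pads are 20 mm wide; open, the fingers measure 119 mm over their backs; the gripper's body (75 mm by 180 mm) begins 59 mm behind the grasp point.
Start: joints at [-0.106, 0.491, 1.559, -0, 1.092, -0.106], TCP at [625.017, 0.021, 214.661] pointing down, gripper open.
Joint ranges: [-3.1, 3.1], [-0.84, 2.19], [0.05, 2.79], [-1.13, 4.28], [0.06, 2.93], [-2.69, 2.69]. Speed limits (rad/s): [2.22, 2.22, 2.79, 3.14, 3.14, 3.14].

### API

Orientations are given as [roll, pitch, yaw] about the fixed x, y, z axes, in that order (R = Rz(yaw) Ry(pitch) Rx(roll)).
In Python, from cell import state, viewer, env, models gives the robot as it stands. The module is installed in compiled form; this text tells all that it offers.
- The arm moves only by the tool arm_command, never from a script. Its argument "rows" is a list of rows, each a list of 2 entries, a list of its own where there are three numbers: the shift along the tool's x, y, z normalised to -1 to 1, where 1 is 0.25 m, then the turn about the tool's z normalised to -1 to 1, where 1 is pi rad. A call has exactly 5 rows; each row shifts and turns the commanded pose from where the row before left it, along the tool's axes as they then stand; what a row does not reach is not made up. A row lasts 1/10 s, in which the tool goes at most 50 mm and 8.59 degrees, less where a joint would pass 70% of its speed; a pose out of reach is approached as far as the arm can. A call with a number of a shift or a turn outside -1 to 1 is refused whole. A call with a gripper value outside its range is refused whole. "claw" is the opening, from 0 (shut) to 1 (fully open), set as the call begins (left out, the last holds). The fingers move at their own pace and stop on an object; the grip force is fixed at half the most. Time passes only in rows, so rows that do not move let the fingers close, or fill a call up. It gives the time, the measured TCP pose, the force, the opening and the grip force at its end, in the units of the state.
- state(): the state, without advancing time (a new reading comes with each control period).
- viewer.read_camera(name): name is "scene" or "side" or "wrist"; returns (picture, depth): 420x560x3 uint8, red, green, blue; 420x560 float32, mm along the optical axis (not along the pixel's ray), 0 where there is no reading.
- viewer.get_calibration(name): a dict with "camera_matrix" (3x3 intrinsics, pixels), "dist_coeffs" ([k1, k2, p1, p2, k3] as OpenCV has them; the pictures are not rectified), "world_to_cam" (4x4, takes a point from world to camera coordinates). Camera axes: x right, y up, looking along -z (the intrinsics and any distortion apply to the point x, -y, -z); pixel columns grow to the right and rows downward; lengths in mm; the calibration is good to about 2 mm. A picture is of the moment at which its call begins: read the wrist's pose just before it. get_calibration takes no time and is no camera call; for the wrist camera it gives the pose at the moment of the call.
- env.job_done(): hands the job in; it is judged then, once.
Trained networks look in the newest picture that a camera, given by its name, has taken for a name from the list of things; names that differ only in an ending like _2 or _b are one class to them, and where a whole thing is asked for, a point or a joint stands for the part that bears it (a point fixed in the world has none). Each returns a list of dicts, best first, with "confidence" (0 to 1); they miss things now and then, are a little off and sometimes report something else, mostly with a low value. They report only what shows in the picture. A call takes as long as a camera call.
- models.search_frame(camera, label): "position" ([x, y, z] in mm, in world coordinates, good to about 4 mm: the middle of the surface that is visible of it).
- models.mark_of(camera, label): "position" ([x, y, z] in mm, in world coordinates, good to about 4 mm: a listed point, or the origin of a listed thing).
The state is a dict: "t": time; "joints": joint angles; "qvel": joint speeds; "tau": joint torques, N m; "eef_pos": TCP position; "tcp_rot": TCP orientation; "ft_force": force on the tool from outside, world axes, zero at the start; "moment": the same for the moment, N m; "opening": opening from 0.0 (shut) to 1.0 (fully open); "grip_force": force on a finger pad.
Only numpy, scipy, OpenCV 4.12 (cv2) and the standard library are available. Lean on these libraries where they do the work, as an engineer would, in place of code of your own. Each camera call takes 0.05 s, during which the arm holds its last target. There are 200 camera calls.

## Working session

There is one attempt and no reset: what is moved stays moved. The work goes in short steps, Python scripts to look and compute and a tool call to move; the robot and the scene stay as the last step left them, time stands still between calls to the robot, and variables do not carry over. Pictures are saved under pics/ and viewed, at most 10 in all, crops included, and the job is handed in when it is done.

Besides the shell and the picture viewer there is one more tool, called as name(argument=value, ...) on one line, values as JSON. arm_command: Moves the arm, as the interface text tells. Scaled input: -1 to 1 covers 0.25 m each way for a shift and pi rad each way for a turn. Its arguments: {"type":"object","properties":{"rows":{"type":"array","items":{"type":"array"}},"claw":{"type":"number"}},"required":["rows"]}

```bash
mkdir -p pics; python3 - <<'E'
from cell import state, viewer, env, models
import cv2, numpy as np
s=state(); print(s['t'],s['eef_pos'],s['tcp_rot'],s['ft_force'],s['opening'])
for c in ['scene','wrist']:
    p,d=viewer.read_camera(c); cv2.imwrite(f'pics/{c}0.png',p[:,:,::-1])
    for n in ['lid_centre','pail']+['section_%s_mark'%k for k in 'a']:
        for r in models.mark_of(c,n)[:7]: print(c,n,np.round(r['position']),round(r['confidence'],2))
E
```

```text
0.0 [6.24742095e+02 4.84019665e-02 2.14055608e+02] [-3.14044744e+00 -9.90500235e-05  1.57080602e+00] [ 0.11446606 -0.87961931  1.22038815] 1.0037131090191322
scene lid_centre [566.  65. 102.] 0.68
scene pail [568.  66.  10.] 0.96
scene section_a_mark [504.  25. 110.] 0.85
wrist lid_centre [567.  71. 101.] 0.88
wrist pail [565.  65.   3.] 0.78
wrist pail [503.  98. 112.] 0.42
wrist section_a_mark [504.  18. 109.] 0.82
```

View pics/scene0.png

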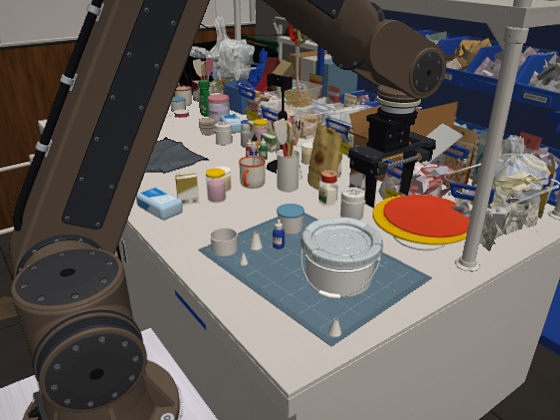

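View pics/wrist0.png

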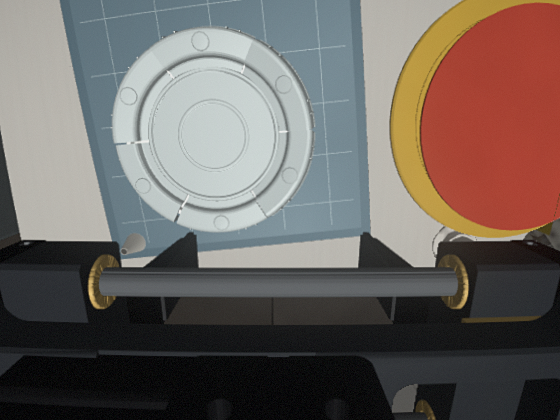

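The wrist view shows the whole lid centred near pixel (212,133). The six thumb marks are at about (200,41), (128,96), (143,186), (221,223), (290,175) and (283,85), and the corner nozzle is at (133,243). The scene view shows the other bystanders to the left of and behind the pail. Next I'll measure the section heights from depth.

```bash
cat > h.py <<'E'
from cell import state, viewer, env, models
import cv2, numpy as np
def cloud(c):
    K=viewer.get_calibration(c); p,d=viewer.read_camera(c)
    v,u=np.mgrid[0:420,0:560]; uv=np.stack([u,v],-1).reshape(-1,1,2).astype(np.float64)
    n=cv2.undistortPoints(uv,np.array(K['camera_matrix'],float),np.array(K['dist_coeffs'],float)).reshape(420,560,2)
    P=np.stack([n[...,0]*d,-n[...,1]*d,-d,np.ones_like(d)],-1)
    W=P@np.linalg.inv(np.array(K['world_to_cam'])).T
    W[d==0]=np.nan
    return p,W[...,:3]
def heights(W,c,phis,r=(80,87)):
    q=W.reshape(-1,3); q=q[(q[:,2]>90)&(q[:,2]<130)]
    dx=q[:,:2]-c; R=np.hypot(*dx.T); A=np.degrees(np.arctan2(dx[:,1],dx[:,0]))
    out=[]
    for f in phis:
        m=(R>r[0])&(R<r[1])&(abs((A-f+180)%360-180)<9)
        out.append((round(float(np.median(q[m,2])),1) if m.any() else None, int(m.sum())))
    return out
E
python3 - <<'E'
from h import *
p,W=cloud('wrist')
pts=[(200,41),(128,96),(143,186),(221,223),(290,175),(283,85)]
M=np.array([np.nanmedian(W[v-2:v+3,u-2:u+3].reshape(-1,3),0) for u,v in pts]); print(M.round(1))
c=np.nanmedian(W[131:136,210:215].reshape(-1,3),0); print('c',c.round(1))
A=np.c_[2*M[:,:2],np.ones(6)]; s=np.linalg.lstsq(A,(M[:,:2]**2).sum(1),rcond=None)[0]; C=s[:2]; print('fit',C.round(1),(np.sqrt(s[2]+C@C)).round(1))
ph=np.degrees(np.arctan2(*(M[:,:2]-C).T[::-1])); print(ph.round(1)%360)
for r in [(60,64),(72,80),(80,87)]: print(r,heights(W,C,ph,r))
for n in ['white_tub','colour_bottle','tall_nozzle','small_nozzle','ring_cutter','corner_nozzle']:
    for cam in ['scene']:
        r=models.mark_of(cam,n)[:1]; print(n,[np.round(x['position']) for x in r])
print(viewer.get_calibration('wrist')['world_to_cam'])
E
```

```text
[[562.3 140.2 116.5]
 [498.4  99.  115.3]
 [502.   21.5 110.1]
 [571.9 -13.4 109.8]
 [635.3  31.9 115.5]
 [628.9 106.2 117.5]]
c [565.6  68.  101.9]
fit [565.8  63.3] 76.5
[ 92.6 152.1 213.2 274.6 335.7  34.2]
(60, 64) [(104.5, 118), (104.2, 109), (102.5, 98), (102.4, 85), (104.7, 94), (104.6, 110)]
(72, 80) [(115.7, 333), (114.6, 301), (109.5, 226), (109.4, 214), (115.1, 251), (116.2, 305)]
(80, 87) [(117.0, 301), (115.3, 227), (108.8, 160), (108.7, 167), (115.6, 218), (117.5, 280)]
white_tub [array([614., 313.,   2.])]
colour_bottle [array([536., 260.,   4.])]
tall_nozzle [array([484., 291.,   4.])]
small_nozzle [array([498.,  99., 113.])]
ring_cutter [array([416., 323.,   4.])]
corner_nozzle [array([435., -73.,   7.])]
[[ 9.99999611e-01 -4.82893154e-04 -7.37643959e-04 -6.24627590e+02]
 [ 2.95585334e-04  9.71871164e-01 -2.35512960e-01  2.68728470e+01]
 [ 8.30622488e-04  2.35512650e-01  9.71870929e-01 -3.90561146e+02]
 [ 0.00000000e+00  0.00000000e+00  0.00000000e+00  1.00000000e+00]]
```

Sections at 213° and 274° are home, so they are a and b. The standing ones are c (635,31), d (630,108), e (561,142) and f (497,99), with the lid centre near (566,65). I'll close the fingers and go above c.

arm_command(claw=0, rows=[[[0.06,0.02,0.06],0],[[0.064,0.02,0.08],0],[[0,0,0.06],0],[[0,0,0],0],[[0,0,0],0]])

```text
t: 1.25
eef_pos: [635.1, 31.6, 164.2]
tcp_rot: [-3.141, -0.0, 1.571]
ft_force: [0.4, -0.5, 0.2]
opening: 0.634
grip_force: 0.0
```

arm_command(claw=0, rows=[[[0,0,0],0],[[0,0,0],0],[[0,0,0.04],0],[[0,0,0.04],0],[[0,0,0.04],0]])

```text
t: 1.75
eef_pos: [634.8, 30.9, 133.6]
tcp_rot: [-3.141, -0.0, 1.571]
ft_force: [-0.2, -0.2, 0.8]
opening: 0.214
grip_force: 0.0
```

arm_command(claw=0, rows=[[[0,0,0],0],[[0,0,0],0],[[0,0,0],0],[[0,0,0.02],0],[[0,0,0.012],0]])

```text
t: 2.25
eef_pos: [635.0, 31.0, 126.5]
tcp_rot: [3.141, 0.0, 1.571]
ft_force: [0.4, 0.0, 0.6]
opening: 0.006
grip_force: 0.0
```

arm_command(claw=0, rows=[[[0,0,0.02],0],[[0,0,0.012],0],[[0,0,0.006],0],[[0,0,0.006],0],[[0,0,0.004],0]])

```text
t: 2.75
eef_pos: [635.2, 31.0, 114.7]
tcp_rot: [3.141, 0.0, 1.571]
ft_force: [0.5, 0.3, 1.2]
opening: 0.007
grip_force: 0.3
```

arm_command(claw=0, rows=[[[0,0,0.004],0],[[0,0,0.002],0],[[0,0,0.002],0],[[0,0,0.002],0],[[0,0,0.002],0]])

```text
t: 3.25
eef_pos: [635.7, 30.8, 113.0]
tcp_rot: [3.139, 0.0, 1.571]
ft_force: [-2.0, -1.0, 13.1]
opening: 0.004
grip_force: 6.6
```

arm_command(claw=0, rows=[[[0,0,0.002],0],[[0,0,0.002],0],[[0,0,0.002],0],[[0,0,0.002],0],[[0,0,0],0]])

```text
t: 3.75
eef_pos: [635.7, 30.8, 110.3]
tcp_rot: [3.139, 0.0, 1.571]
ft_force: [1.2, -1.8, 6.6]
opening: 0.004
grip_force: 3.0
```

arm_command(claw=0, rows=[[[0,0,0.002],0],[[0,0,0.002],0],[[0,0,0.002],0],[[0,0,0.002],0],[[0,0,0.002],0]])

```text
t: 4.25
eef_pos: [635.0, 31.0, 107.9]
tcp_rot: [3.141, 0.0, 1.571]
ft_force: [-3.6, -0.9, 13.4]
opening: 0.003
grip_force: 6.8
```

arm_command(claw=0, rows=[[[0,0,-0.1],0],[[0.1,-0.006,0],0],[[0.1,-0.008,0],0],[[0.108,-0.006,0],0],[[0,0,0.04],0]])

```text
t: 4.75
eef_pos: [629.9, 110.8, 122.6]
tcp_rot: [3.14, -0.001, 1.573]
ft_force: [-0.4, -0.3, 0.2]
opening: 0.003
grip_force: 0.0
```

arm_command(claw=0, rows=[[[0,0,0],0],[[0,0,0.004],0],[[0,0,0.004],0],[[0,0,0],0],[[0,0,0],0]])

```text
t: 5.25
eef_pos: [630.1, 107.5, 120.3]
tcp_rot: [3.141, 0.0, 1.57]
ft_force: [-1.2, 0.1, -0.3]
opening: 0.005
grip_force: 0.0
```

arm_command(claw=0, rows=[[[0,0,0.01],0],[[0,0,0.008],0],[[0,0,0.004],0],[[0,0,0.004],0],[[0,0,0.004],0]])

```text
t: 5.75
eef_pos: [630.5, 108.2, 113.4]
tcp_rot: [3.14, -0.0, 1.571]
ft_force: [-0.8, 0.1, 12.2]
opening: 0.004
grip_force: 5.5
```

arm_command(claw=0, rows=[[[0,0,0.002],0],[[0,0,0.002],0],[[0,0,0.002],0],[[0,0,0.002],0],[[0,0,0.002],0]])

```text
t: 6.25
eef_pos: [631.0, 108.4, 111.3]
tcp_rot: [3.138, -0.001, 1.571]
ft_force: [0.7, 1.0, 9.9]
opening: 0.005
grip_force: 4.9
```

arm_command(claw=0, rows=[[[0,0,0.002],0],[[0,0,0.002],0],[[0,0,0.002],0],[[0,0,0.002],0],[[0,0,0.002],0]])

```text
t: 6.75
eef_pos: [630.1, 108.1, 108.0]
tcp_rot: [3.141, -0.0, 1.571]
ft_force: [-1.7, 0.7, 10.3]
opening: 0.004
grip_force: 4.9
```

arm_command(claw=0, rows=[[[0,0,0.004],0],[[0,0,-0.1],0],[[0.044,-0.09,0],0],[[0.046,-0.096,0],0],[[0.046,-0.09,0],0]])

```text
t: 7.25
eef_pos: [559.7, 142.1, 131.3]
tcp_rot: [-3.141, 0.0, 1.57]
ft_force: [1.1, 0.3, 0.7]
opening: 0.005
grip_force: 0.0
```

arm_command(claw=0, rows=[[[0,0,0],0],[[0,0,0.03],0],[[0,0,0.01],0],[[0,0,0.006],0],[[0,0,0],0]])

```text
t: 7.75
eef_pos: [561.3, 141.6, 119.5]
tcp_rot: [-3.141, 0.0, 1.57]
ft_force: [-0.0, 0.6, 0.1]
opening: 0.008
grip_force: 0.0
```

arm_command(claw=0, rows=[[[0,0,0.01],0],[[0,0,0.006],0],[[0,0,0.004],0],[[0,0,0.004],0],[[0,0,0.004],0]])

```text
t: 8.25
eef_pos: [561.3, 142.3, 113.7]
tcp_rot: [3.141, -0.001, 1.571]
ft_force: [-2.3, 2.4, 10.8]
opening: 0.001
grip_force: 5.4
```

arm_command(claw=0, rows=[[[0,0,0.002],0],[[0,0,0.002],0],[[0,0,0.002],0],[[0,0,0.002],0],[[0,0,0.002],0]])

```text
t: 8.75
eef_pos: [561.4, 142.5, 111.8]
tcp_rot: [3.14, -0.001, 1.571]
ft_force: [0.5, -0.1, 0.0]
opening: 0.003
grip_force: 0.2
```

arm_command(claw=0, rows=[[[0,0,0.002],0],[[0,0,0.002],0],[[0,0,0.002],0],[[0,0,0.002],0],[[0,0,0.002],0]])

```text
t: 9.25
eef_pos: [560.9, 142.1, 108.1]
tcp_rot: [-3.141, -0.0, 1.571]
ft_force: [-2.4, 1.7, 5.9]
opening: 0.003
grip_force: 2.7
```

Now f at (497,99): dx −64, dy −43.

arm_command(claw=0, rows=[[[0,0,0.004],0],[[0,0,-0.1],0],[[-0.058,-0.086,0],0],[[-0.056,-0.084,0],0],[[-0.058,-0.086,0],0]])

```text
t: 9.75
eef_pos: [496.1, 98.5, 132.0]
tcp_rot: [-3.142, 0.0, 1.571]
ft_force: [0.1, 0.6, -0.3]
opening: 0.005
grip_force: 0.0
```

arm_command(claw=0, rows=[[[0,0,0],0],[[0,0,0.03],0],[[0,0,0.01],0],[[0,0,0.006],0],[[0,0,0],0]])

```text
t: 10.25
eef_pos: [497.2, 99.3, 120.1]
tcp_rot: [-3.141, 0.0, 1.571]
ft_force: [-0.1, 0.0, -0.7]
opening: 0.007
grip_force: 0.0
```

arm_command(claw=0, rows=[[[0,0,0.01],0],[[0,0,0.006],0],[[0,0,0.004],0],[[0,0,0.004],0],[[0,0,0.004],0]])

```text
t: 10.75
eef_pos: [497.0, 99.1, 113.8]
tcp_rot: [3.142, -0.0, 1.571]
ft_force: [-2.9, 2.0, 8.2]
opening: 0.004
grip_force: 3.8
```

arm_command(claw=0, rows=[[[0,0,0.002],0],[[0,0,0.002],0],[[0,0,0.002],0],[[0,0,0.002],0],[[0,0,0.002],0]])

```text
t: 11.25
eef_pos: [497.0, 99.2, 111.7]
tcp_rot: [3.141, -0.0, 1.571]
ft_force: [-0.7, 0.7, 2.4]
opening: 0.009
grip_force: 1.0
```

arm_command(claw=0, rows=[[[0,0,0.002],0],[[0,0,0.002],0],[[0,0,0.002],0],[[0,0,0.002],0],[[0,0,0.002],0]])

```text
t: 11.75
eef_pos: [497.0, 99.0, 108.5]
tcp_rot: [-3.141, 0.0, 1.571]
ft_force: [-1.1, 1.3, 2.0]
opening: 0.005
grip_force: 0.8
```

arm_command(claw=0, rows=[[[0,0,0.004],0],[[0,0,0.002],0],[[0,0,0],0],[[0,0,-0.1],0],[[0,0,-0.16],0]])

```text
t: 12.25
eef_pos: [496.0, 98.9, 171.2]
tcp_rot: [-3.137, 0.0, 1.571]
ft_force: [0.9, -0.5, 0.5]
opening: 0.001
grip_force: 0.0
```

arm_command(claw=0, rows=[[[0,0,-0.17],0],[[-0.1,0.128,0],0],[[-0.1,0.128,0],0],[[-0.1,0.128,0],0],[[-0.096,0.128,0],0]])

```text
t: 12.75
eef_pos: [626.1, -1.2, 214.6]
tcp_rot: [3.141, 0.0, 1.571]
ft_force: [-0.2, 0.4, 0.7]
opening: 0.006
grip_force: 0.0
```

```bash
python3 - <<'E'
from h import *
p,W=cloud('wrist'); cv2.imwrite('pics/wrist1.png',p[:,:,::-1])
s=state(); print(s['t'],s['eef_pos'],s['ft_force'])
ph=[213.7+60*k for k in range(6)]
for r in [(72,80),(80,87)]: print(r,heights(W,np.array([566,65]),ph,r))
viewer.read_camera('scene')
print(models.mark_of('scene','pail')[:1])
for n in ['white_tub','colour_bottle','tall_nozzle','ring_cutter','corner_nozzle']:
    print(n,[np.round(x['position']) for x in models.mark_of('scene',n)[:1]])
E
```

```text
12.8 [630.02567086  -4.5777116  214.1106267 ] [-2.53557724 -2.78381012 -1.0873742 ]
(72, 80) [(109.2, 233), (109.3, 210), (109.3, 237), (109.2, 281), (109.2, 298), (109.4, 270)]
(80, 87) [(109.0, 190), (109.0, 191), (108.9, 224), (109.0, 267), (109.0, 272), (109.0, 225)]
[{'position': [567.1, 67.7, 6.1], 'confidence': 0.87}]
white_tub [array([613., 314.,   2.])]
colour_bottle [array([533., 260.,   1.])]
tall_nozzle [array([486., 288.,   4.])]
ring_cutter [array([418., 324.,   3.])]
corner_nozzle [array([435., -68.,   9.])]
```

View pics/wrist1.png

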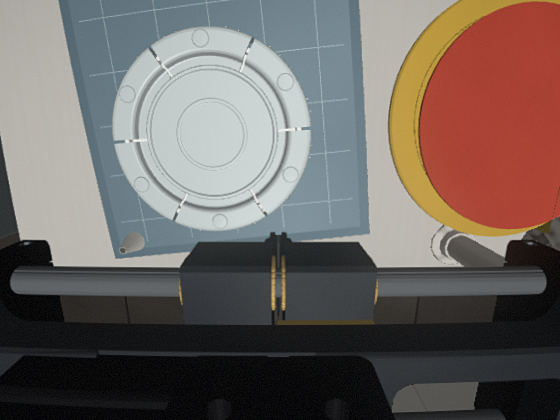

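The wrist view shows all six sections flush, with rim heights of 108.9–109.0 mm all round. The lid is still centred near pixel (211,132), and the corner nozzle is standing at (133,242). I'm handing in.

```bash
python3 -c "
from cell import env
print(env.job_done())"
```

```text
the job is handed in; nothing more can be done
None
```

The lid is closed and the job is handed in: sections c, d, e and f were pressed home, all six rim heights now match within about 0.1 mm, and the pail and the bystanders I re-measured are within a few mm of where they were (the small nozzle was not located in either check).

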